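# Reset the interlock unit with its key

## Robot

A 6-joint arm with a two-finger parallel gripper is mounted at the origin on a cart in front of the work surface, level with it; the furniture and walls round the work are solid. World frame = base frame: x ahead of the robot, y to its left, z up, the work surface at z = 0. Lengths are in m, angles in rad, forces in N, time in s.
With the tool pointing down it reaches from about 0.35 to 0.925 m from the base axis. Payload 6.4 kg.
Tool frame: the origin (TCP) lies at the very end of the fingers, on their centre line; the grasp point (between the pads) lies bot.pinch_z behind it (bot.pinch_z is the distance from the TCP to the grasp point, in m); z points along the fingers, y is the line along which they close (so a half turn about z gives the same grasp; the last joint's range is limited). The gripper opens to 85 mm and grips with 20 to 120 N. Pads are 22 mm wide; open, the fingers measure 114 mm over their backs; the gripper's body (76 mm by 85 mm) begins 54 mm behind the grasp point. The pads swing forward as they close: fully open they stand 13 mm farther back than shut.
Start: joints at [-1.418, 0.245, 1.558, -0, 1.339, -0.174], TCP at [0.209, -0.616, 0.231] pointing down, gripper open.
Joint ranges: [-3.13, 3.13], [-1.02, 2.26], [0.13, 2.54], [-0.95, 4.09], [0.21, 2.88], [-2.74, 2.74]. Speed limits (rad/s): [2.57, 2.57, 3.14, 3.14, 3.14, 3.14].

## Interface

Orientations are given as a 3x3 rotation matrix whose columns are the frame's x, y, z axes.
In Python, from plant import bot gives the robot as it stands.
- The arm moves only by the tool carry_out, never from a script. Its argument "moves" is one flat list of numbers, 7 for each row, row after row: the shift along the world's x, y, z in cm, then the turn, a rotation vector about the world's x, y, z in rad, then the gripper's target within -1 to 1 (shut at 1, half-way at 0, fully open at -1). In form: [x, y, z, wx, wy, wz, claw, x, y, z, wx, wy, wz, claw, ...]. A call has 1 to 12 rows; each row is the pose to reach, as a shift and turn from the pose commanded when the call began; what a row does not reach only later rows make up. A row lasts 1/10 s, in which the tool goes at most 50 mm and 8.59 degrees, less where a joint would pass 70% of its speed; a pose out of reach is approached as far as the arm can. A call with a gripper value outside its range is refused whole. The fingers move at their own pace and stop on an object; the grip force is fixed at half the most. Time passes only in rows, so rows that repeat a pose let the fingers close. It gives the time, the measured TCP pose, the force, the opening and the grip force at its end, in the units of the state.
- bot.observe(): the state, without advancing time (a new reading comes with each control period).
- bot.grab_frame(name): name is "scene" or "top"; returns a dict with "frame" (420x560x3 uint8, red, green, blue), "z_map" (420x560 float32, m along the optical axis (not along the pixel's ray), 0 where there is no reading), "camera_matrix" (3x3 intrinsics, pixels), "distortion" ([k1, k2, p1, p2, k3] as OpenCV has them; the pictures are not rectified), "T" (4x4, takes a point from camera to world coordinates). Camera axes: x right, y down, z forward; pixel columns grow to the right and rows downward; lengths in m; the calibration is good to about 2 mm. A picture is of the moment at which its call begins.
- bot.close_job(): hands the job in; it is judged then, once.
The state is a dict: "time": time; "joint_pos": joint angles; "qd": joint speeds; "joint_torque": joint torques, N m; "position": TCP position; "tool_rot": TCP orientation; "wrist_force": force on the tool from outside, world axes, zero at the start; "torque": the same for the moment, N m; "grip_width": finger opening in m; "gripper_force": force on a finger pad.
Only numpy, scipy, OpenCV 4.12 (cv2) and the standard library are available. Lean on these libraries where they do the work, as an engineer would, in place of code of your own. Each camera call takes 0.05 s, during which the arm holds its last target. There are 200 camera calls.

## Task

Reset the interlock unit with its round-bowed key: take the key from the key block, feel it gently into the lock on top of the unit until its collar rests on the lock plate, then turn it clockwise to the stop and back fully home. Draw the key straight out and stand it back, seated and upright, in the pocket it came from. Never force the key, and leave the T-handled key and everything else where they are.

Things in the scene. Friction and masses are not known exactly. Their poses are not given: they have to be found in the camera images.
- key: The key to use: steel, 74 mm tall, upright in one pocket of the key block. Origin at the middle of its lower end; z up the stem, x along its width, y its thickness. Bit 18 mm wide (x), 6 mm thick (y), z 0 to 10 mm, lowest 2 mm stepped in 1 mm all round; stem 6 mm across; collar 28 mm across, z 20 to 23 mm; bow, see key_bow. Half a turn about z makes no difference. About 60 g.
- key_bow (a point): Centre of the key's bow, 56 mm above its lower end: a flat round steel disc, 36 mm across (in the key's xz plane), 8 mm thick (y), with a small dark spot near its top. Grip its flat faces. Axes as the key's.
- spare_key: A key for another lock, not to be moved: the same shank, but its handle is a round T-bar 54 mm long, 9 mm thick, 50 mm above its lower end. It stands in the other pocket of the block; either key may be in either pocket.
- key_block: Fixed grey block 150 mm long (its x), 50 mm deep (its y), 26 mm high, origin at the middle of its underside. Two pockets in its top at x = -40 and +40 mm, each 23 mm (x) by 11 mm (y), 22 mm deep. A seated key's width lies along the block's x; its collar rests on the block's top, so its origin is 6 mm above the worktop.
- unit: The interlock unit: fixed grey metal case, 130 mm (x) by 170 mm (y), 60 mm high, origin at the middle of its underside, two pilot lamps and a dark window on its front (-x). On its top sits a square steel lock plate, 60 mm wide, 6 mm thick (its top is 66 mm above the worktop), with the keyhole, see lock_mouth.
- lock_mouth (a point): Nominal keyhole centre, level with the lock plate's top; axes as the unit's. The lock sits in an oversize cut-out: the real keyhole is up to 6 mm off this point in the unit's x and up to 6 mm in its y, not measured here; find it by feel or eye. It stays put. Touch it lightly, under 20 N. Slot 20 mm long (unit's y) by 8 mm (x). The key goes 20 mm in, to its collar.
- lock_turn (a joint): Angle of the lock's barrel, rad: 0 = home, grows clockwise seen from above; hard stops at 0 and 1.3. Friction about 0.08 N m; it stays where left. Its slot, 19.6 by 7.6 mm, begins 6.5 mm below the plate's top. The key has about 0.1 to 0.2 rad of play, so turn farther; at a stop, over 0.5 N m is force. Away from home the bit is caught under the plate and the key cannot be drawn out.
- vial_1: Small capped glass vial, 27 mm across, 68 mm high, standing beside the unit; bystander. Origin under its middle.
- vial_2: A second such vial; bystander.
- timer: White bench timer, 68 by 68 by 21 mm, lying beside the unit; bystander. Origin under its middle.
- tape_0: Roll of tape lying flat, 92 mm across, 48 mm high; bystander. Origin under its middle.
- pen_0: Marker pen lying in front of the unit, 135 mm long, 17 mm thick; bystander.
Not all that is in view belongs to the job. Leave any red look-alike of the key alone.

How it is judged:
By the outcome, as a careful person would: the job done as asked, in the order asked, and still so for the second after the job is handed in, with the robot touching nothing.
It also fails if it takes over 72 s, if anything falls off the work surface, if the arm or the gripper's body presses on something with over 40 N, if the wrist force passes 120 N, or if a joint passes its speed limit or range.

## Working session

There is one attempt and no reset: what is moved stays moved. The work goes in short steps, Python scripts to look and compute and a tool call to move; the robot and the scene stay as the last step left them, time stands still between calls to the robot, and variables do not carry over. Pictures are saved under pics/ and viewed, at most 10 in all, crops included, and the job is handed in when it is done.

Besides the shell and the picture viewer there is one more tool, called after ">>>" by a JSON object that holds its "op" and its "data". carry_out: Moves the arm, as the interface text tells. Its arguments: {"type":"object","properties":{"moves":{"type":"array"}},"required":["moves"]}

```bash
mkdir -p pics; ls
cat > h.py <<'E'
import numpy as np, cv2
from plant import bot
def grab(n):
    f=bot.grab_frame(n); return f
def save(f,name,crop=None,s=1):
    im=f["frame"][:,:,::-1]
    if crop: r0,r1,c0,c1=crop; im=im[r0:r1,c0:c1]
    cv2.imwrite("pics/"+name,cv2.resize(im,None,fx=s,fy=s,interpolation=cv2.INTER_CUBIC))
def ray(f,u,v):
    p=cv2.undistortPoints(np.array([[[u,v]]],float),f["camera_matrix"],np.array(f["distortion"],float))[0,0]
    T=f["T"]; return T[:3,3],T[:3,:3]@np.array([p[0],p[1],1.])
def onplane(f,u,v,z):
    o,d=ray(f,u,v); return o+d*(z-o[2])/d[2]
def cloud(f):
    h,w=f["z_map"].shape; vv,uu=np.mgrid[:h,:w]
    p=cv2.undistortPoints(np.stack([uu,vv],-1).reshape(-1,1,2).astype(float),f["camera_matrix"],np.array(f["distortion"],float)).reshape(h,w,2)
    z=f["z_map"][...,None]; P=np.concatenate([p*z,z],-1)
    return P@f["T"][:3,:3].T+f["T"][:3,3]
def proj(f,X):
    Ti=np.linalg.inv(f["T"]); r,_=cv2.Rodrigues(Ti[:3,:3])
    return cv2.projectPoints(np.array(X,float).reshape(-1,1,3),r,Ti[:3,3],f["camera_matrix"],np.array(f["distortion"],float))[0].reshape(-1,2)
E
python3 - <<'E'
from h import *
for n in("scene","top"):
    f=grab(n); save(f,n+"0.png",s=1.4); print(n,f["T"].round(3).tolist(),f["camera_matrix"].round(1).tolist())
s=bot.observe(); print(bot.pinch_z,s["position"],s["tool_rot"],s["wrist_force"],s["grip_width"],s["time"])
E
```

```text
pics
scene [[-0.781, -0.348, 0.519, 0.13], [-0.624, 0.464, -0.629, 0.534], [-0.022, -0.815, -0.579, 0.558], [0.0, 0.0, 0.0, 1.0]] [[434.2, 0.0, 283.4], [0.0, 434.2, 216.9], [0.0, 0.0, 1.0]]
top [[0.018, -0.995, 0.103, 0.449], [-1.0, -0.019, -0.007, -0.026], [0.008, -0.103, -0.995, 1.257], [0.0, 0.0, 0.0, 1.0]] [[530.1, 0.0, 286.2], [0.0, 530.1, 207.2], [0.0, 0.0, 1.0]]
0.0187 [ 0.20859267 -0.61509303  0.23030561] [[ 9.47077349e-01  3.21005355e-01 -2.40010519e-04]
 [ 3.21005286e-01 -9.47075876e-01  1.70021807e-03]
 [ 3.18470932e-04 -1.68728267e-03 -9.99998526e-01]] [ 1.03252483 -0.67502039  0.1387171 ] 0.08551966165048634 0.1
```

View pics/scene0.png

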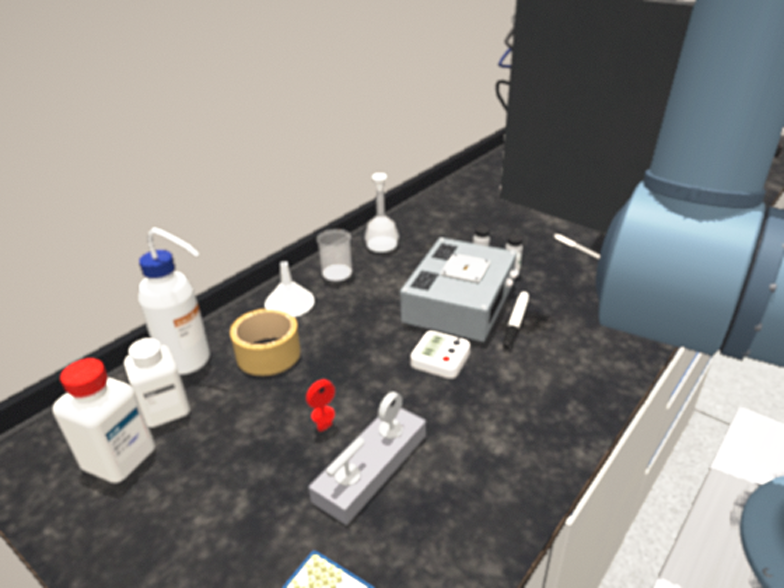

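View pics/top0.png

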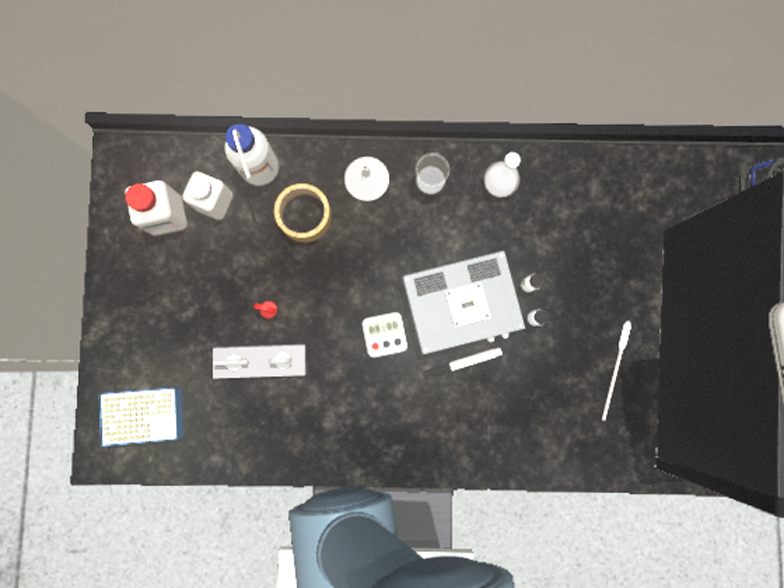

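Scene view shows the block at about (370,465) with the round-bow key at its far right end (390,412), and the T key at (347,465). In the top view (1.4x), the block is at (259,362), the round key at (282,360), the unit plate at (468,305) with a dark slot in the middle at (468,304), and a tall black box to the right of column 660.

```bash
cat > m.py <<'E'
from h import *
f=grab("top"); g=grab("scene"); C=cloud(f); D=cloud(g)
def rect(mask,z,nm):
    cs,_=cv2.findContours(mask.astype(np.uint8),cv2.RETR_EXTERNAL,cv2.CHAIN_APPROX_NONE)
    c=max(cs,key=cv2.contourArea)[:,0].astype(float)
    P=np.array([onplane(f,u,v,z)[:2] for u,v in c])*1000
    r=cv2.minAreaRect(P.astype(np.float32)); print(nm,np.round(r[0],1),np.round(r[1],1),round(r[2],1)); return r
def roi(c0,c1,r0,r1):
    m=np.zeros(C.shape[:2],bool); m[int(r0/1.4):int(r1/1.4),int(c0/1.4):int(c1/1.4)]=1; return m
H=C[...,2]; gray=f["frame"].astype(int); br=gray.min(-1)
rect(roi(200,320,335,390)&(br>90),.026,"block")
rect(roi(395,530,245,360)&(H>.04)&(H<.09),.06,"unit")
rect(roi(440,500,275,335)&(br>185),.066,"plate")
m=roi(452,484,290,320)&(br<130)
rect(m,.066,"slot")
# keys in top by height
for nm,box in(("left",(205,262,335,390)),("right",(262,320,335,390))):
    k=roi(*box)&(H>.045); print(nm,k.sum(),C[k].mean(0).round(4) if k.any() else 0)
# scene cloud: points above the block
for nm,(a,b,c,d) in(("round",(370,410,385,440)),("T",(315,372,430,490))):
    s=D[int(c/1.4):int(d/1.4),int(a/1.4):int(b/1.4)].reshape(-1,3); s=s[(s[:,2]>.05)&(s[:,2]<.12)]
    print(nm,len(s),s.mean(0).round(4),s.min(0).round(3),s.max(0).round(3))
k=H>.15; ys=C[k&roi(640,784,100,520)]; print("box",ys.min(0),ys.max(0))
# box face
for r in (250,300,330):
    print([C[r,c].round(2).tolist() for c in (470,480,500,530,550)])
print(D[60:150:40,380].round(2).tolist(),D[100,420:480:20].round(2).tolist())
save(f,"slot.png",(190,245,300,375),8)
E
python3 m.py
```

```text
block [455.5 197.4] [ 55.3 153.6] 1.9
unit [ 551.6 -137.1] [137.1 170.6] 15.2
plate [ 552.1 -144.9] [95.3 95. ] 0.7Traceback (most recent call last):
  File "m.py", line 15, in <module>
    rect(m,.066,"slot")
    ~~~~^^^^^^^^^^^^^^^
  File "m.py", line 5, in rect
    c=max(cs,key=cv2.contourArea)[:,0].astype(float)
      ~~~^^^^^^^^^^^^^^^^^^^^^^^^
ValueError: max() iterable argument is empty
```

```bash
sed -i 's/(br>185)/(br>225)/; s/(br<130)/(br<175)/' m.py
sed -i 's/^m=roi/q=br[205:232:2,318:352:3]; print(q)\nm=roi/; s/^    c=max/    if not cs: print(nm,"none"); return\n    c=max/' m.py; python3 m.py
```

```text
block [455.5 198.5] [ 55.3 155.7] 1.9
unit [ 551.6 -137.1] [137.  170.6] 15.2
plate [ 552.1 -144.8] [95.3 95. ] 0.7
[[142 237 241 252 254 255 255 255 248 238 233 231]
 [243 254 255 255 255 255 255 255 255 253 231 233]
 [245 219 255 255 255 255 255 255 255 255 233 233]
 [224 255 255 255 255 255 255 255 255 255 234 233]
 [236 255 255 255 255 255 255 255 255 255 235 233]
 [230 255 255 255 255 254 159 255 255 255 233 233]
 [238 255 255 255 154 178 172 254 255 255 248 234]
 [238 251 255 255 189 230 253 255 255 255 253 231]
 [236 245 255 255 255 255 255 255 255 255 255 233]
 [237 236 255 255 255 255 255 255 255 255 255 235]
 [238 226 255 255 255 255 255 255 255 255 204 234]
 [236 230 255 255 255 255 255 255 255 255 254 232]
 [238 237 255 255 255 255 255 255 243 235 233 232]
 [238 237 242 245 255 254 220 236 235 235 233 235]]
slot [ 552.2 -141.7] [ 5.  17.2] 19.5
left 101 [0.4523 0.232  0.0827]
right 69 [0.4557 0.148  0.1259]
round 243 [0.4519 0.1614 0.0674] [0.449 0.142 0.05 ] [0.459 0.176 0.081]
T 225 [0.4485 0.2397 0.0571] [0.444 0.21  0.05 ] [0.455 0.266 0.061]
box [ 0.29199948 -0.5981998   0.15000431] [ 0.86472423 -0.026422    1.25708862]
[[0.49, -0.47, -0.0], [0.48, -0.46, 0.08], [0.48, -0.47, 0.18], [0.48, -0.47, 0.3], [0.48, -0.47, 0.38]]
[[0.37, -0.46, 0.02], [0.38, -0.46, 0.07], [0.38, -0.46, 0.18], [0.39, -0.46, 0.31], [0.4, -0.46, 0.38]]
[[0.31, -0.45, 0.03], [0.31, -0.46, 0.08], [0.33, -0.46, 0.19], [0.34, -0.46, 0.31], [0.35, -0.46, 0.38]]
[[0.64, -0.47, 0.24], [0.63, -0.47, 0.15], [0.61, -0.47, 0.04]] [[0.52, -0.47, 0.17], [0.47, -0.46, 0.18], [0.42, -0.46, 0.19]]
```

View pics/slot.png

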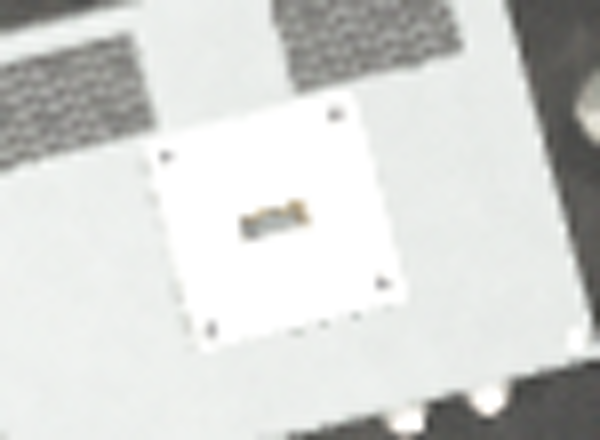

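The crop shows the plate with four screws at (166,155), (335,113), (383,283) and (210,329), and the slot centred near (274,219), i.e. frame pixel (333.8,216.9). The black wall is at y≈-0.465 for x>0.3, so I'll back out along y before going to the key at about (0.457,0.158).

>>> {"op": "carry_out", "data": {"moves": [0,5,0,0,0,0,-1,0,9.5,0,0,0,0,-1,0,14,0,0,0,0,-1,0,18.5,0,0,0,0.14,-1,0,23,0,0,0,0.28,-1,1,26.5,0,0,0,0.42,-1,4,30,0,0,0,0.56,-1,6,34,0,0,0,0.7,-1,8,38.5,0,0,0,0.84,-1,10.5,43,0,0,0,0.98,-1,13,47.5,0,0,0,1.12,-1,15.5,52,0,0,0,1.26,-1]}}

```text
time: 1.5
position: [0.3621, -0.0976, 0.2318]
tool_rot: [[-0.021, 1.0, 0.002], [1.0, 0.021, -0.001], [-0.001, 0.002, -1.0]]
wrist_force: [1.4, -0.6, -0.2]
grip_width: 0.0856
gripper_force: 0.0
```

Run:
```python
from h import *
s=bot.observe(); print(s["time"],s["position"].round(4),s["tool_rot"].round(4).tolist(),s["joint_pos"].round(2),s["wrist_force"].round(1))
f=grab("top"); print(onplane(f,333.8,216.9,.066),onplane(f,334.2,217.1,.066))
```

```text
1.5 [ 0.3621 -0.0976  0.2318] [[-0.0213, 0.9998, 0.0017], [0.9998, 0.0213, -0.0011], [-0.0011, 0.0017, -1.0]] [-0.57 -0.48  2.22 -0.    1.4  -0.59] [ 1.4 -0.6 -0.2]
[ 0.55227113 -0.1419799   0.066     ] [ 0.5518358  -0.14288559  0.066     ]
```

>>> {"op": "carry_out", "data": {"moves": [2,4.5,0,0,0,0.01,-1,4,9,-2,0,0,0.015,-1,5.5,13.5,-4,0,0,0.015,-1,7,18,-6,0,0,0.015,-1,8.5,22.5,-8,0,0,0.015,-1,9.2,25.4,-9.5,0,0,0.015,-0.3,9.2,25.4,-9.5,0,0,0.015,-0.3,9.2,25.4,-9.5,0,0,0.015,-0.3]}}

```text
time: 2.35
position: [0.4531, 0.1549, 0.1358]
tool_rot: [[-0.033, 0.999, -0.001], [0.999, 0.033, -0.0], [-0.0, -0.001, -1.0]]
wrist_force: [0.8, 0.0, -1.0]
grip_width: 0.0551
gripper_force: 0.0
```

Run:
```python
from h import *
s=bot.observe(); print(s["time"],s["position"].round(4),s["grip_width"])
g=grab("scene"); save(g,"s1.png",(200,400,180,380),3)
D=cloud(g); b=D[270:320,260:295].reshape(-1,3); b=b[(b[:,2]>.045)&(b[:,2]<.085)]
print(len(b),b.mean(0).round(4),np.percentile(b,[2,50,98],axis=0).round(4))
```

```text
2.35 [0.4531 0.1549 0.1358] 0.05510056307464483
260 [0.4518 0.1614 0.0662] [[0.4492 0.1437 0.0477]
 [0.4511 0.162  0.0673]
 [0.4577 0.1757 0.0795]]
```

View pics/s1.png

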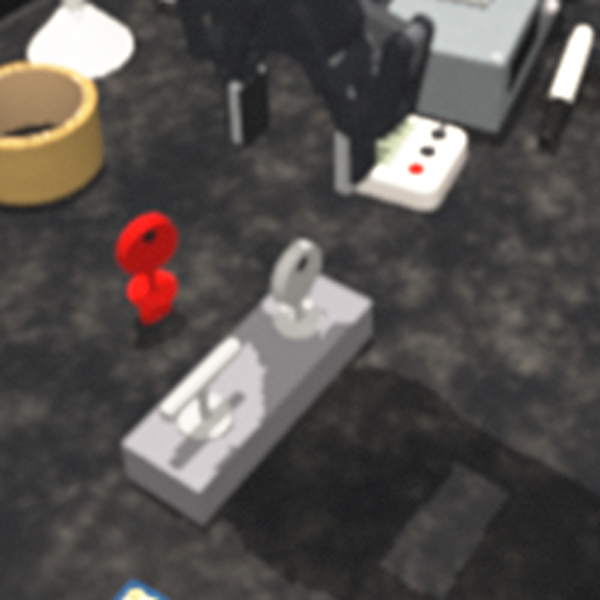

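The crop shows the gripper hanging above and open, with the round-bow key upright in the near-right pocket, bow at (297,270). Its measured face (x 0.451, so centre ≈0.4555) and y range 0.143–0.176 agree with the estimate.

>>> {"op": "carry_out", "data": {"moves": [0,0,-3,0,0,0,-0.3,0,0,-6,0,0,0,-0.3,0,0.1,-8.5,0,0,0,-0.3,0,0.1,-9.3,0,0,0,-0.3,0,0.1,-9.3,0,0,0,-0.3,0,0.1,-9.3,0,0,0,-0.3]}}

```text
time: 3.0
position: [0.4549, 0.1551, 0.0449]
tool_rot: [[-0.03, 1.0, 0.003], [1.0, 0.03, 0.0], [0.0, 0.003, -1.0]]
wrist_force: [0.5, -0.3, -1.0]
grip_width: 0.0555
gripper_force: 0.0
```

>>> {"op": "carry_out", "data": {"moves": [0.05,0.35,0,0,0,0,-0.3,0.05,0.35,0,0,0,0,-0.3,0.05,0.35,0,0,0,0,0.2,0.05,0.35,0,0,0,0,0.5,0.05,0.35,0,0,0,0,0.7]}}

```text
time: 3.5
position: [0.454, 0.1591, 0.0434]
tool_rot: [[-0.031, 1.0, 0.0], [1.0, 0.031, -0.0], [-0.0, 0.0, -1.0]]
wrist_force: [0.5, -0.6, 0.2]
grip_width: 0.013
gripper_force: 0.0
```

>>> {"op": "carry_out", "data": {"moves": [0.1,0,0,0,0,0,0.72,0.1,0,0,0,0,0,1,0.1,0,0,0,0,0,1,0.1,0,0,0,0,0,1,0.1,0,0,0,0,0,1]}}

```text
time: 4.0
position: [0.4552, 0.159, 0.0434]
tool_rot: [[-0.031, 1.0, 0.0], [1.0, 0.031, 0.0], [0.0, 0.0, -1.0]]
wrist_force: [0.5, 0.6, 0.5]
grip_width: 0.0072
gripper_force: 58.9
```

>>> {"op": "carry_out", "data": {"moves": [0,0,1,0,0,0,1,0,0,3,0,0,0,1,0,0,6,0,0,0,1,0,0,10,0,0,0,1,1.5,-4.5,11,0,0,0.04,1,3,-9,11,0,0,0.08,1,4.5,-13.5,11,0,0,0.12,1,6,-18,11,0,0,0.16,1,7.5,-22.5,10,0,0,0.2,1,9,-27,9.5,0,0,0.234,1,9.7,-30,9,0,0,0.234,1,9.7,-30,9,0,0,0.234,1]}}

```text
time: 5.2
position: [0.5522, -0.1444, 0.1333]
tool_rot: [[-0.258, 0.966, -0.0], [0.966, 0.258, -0.0], [-0.0, -0.0, -1.0]]
wrist_force: [-1.0, 1.1, -1.0]
grip_width: 0.0073
gripper_force: 58.8
```

Run:
```python
from h import *
s=bot.observe(); print(s["time"],s["position"].round(4),s["tool_rot"].round(4).tolist(),s["grip_width"],s["wrist_force"].round(2),s["torque"].round(3),s["joint_pos"].round(2))
f=grab("top");g=grab("scene"); 
a=cv2.resize(f["frame"][180:250,295:375],None,fx=7,fy=7,interpolation=3); b=cv2.resize(g["frame"][140:250,270:400],None,fx=4,fy=4.45,interpolation=3)
c=np.zeros((490,1080,3),np.uint8);c[:,:560]=a;c[:,560:]=b[:490]
cv2.imwrite("pics/l1.png",cv2.resize(c,(800,363))[:,:,::-1])
```

```text
5.2 [ 0.5522 -0.1444  0.1333] [[-0.2576, 0.9662, -0.0003], [0.9662, 0.2576, -0.0005], [-0.0004, -0.0004, -1.0]] 0.007311312944001363 [-0.99  1.09 -1.01] [-0.002  0.022  0.011] [-0.45  0.17  1.83 -0.    1.14 -0.71]
```

View pics/l1.png

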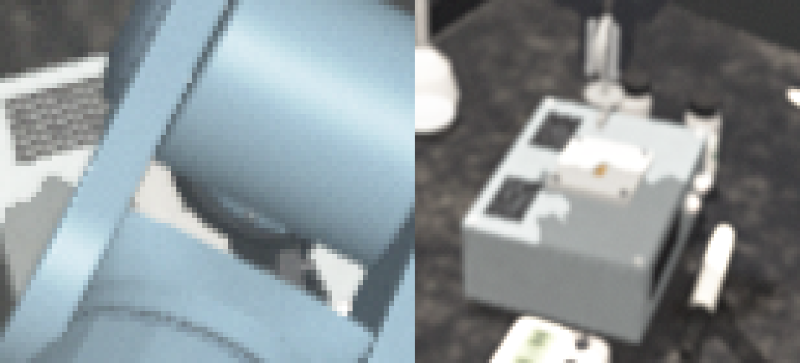

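Top view is blocked by the arm. The scene view shows the key hanging over the unit, with its bit near (605,115) and the slot's orange glint at (600,170).

Run:
```python
from h import *
s=bot.observe(); p=s["position"]; g=grab("scene")
th=np.deg2rad(14.9); ux=np.array([np.cos(th),np.sin(th),0]); uy=np.array([-np.sin(th),np.cos(th),0])
kb=p+[0,0,-.0373]
S=np.array([.5523,-.142,.066])
pts={ 'slot':[S+a*.010*uy+b*.004*ux for a,b in((1,1),(1,-1),(-1,-1),(-1,1))],
 'bit':[kb+[0,0,.01]+.009*uy,kb+[0,0,.01]-.009*uy,kb+.008*uy,kb-.008*uy],
 'collar':[kb+[0,0,.0215]+.014*uy,kb+[0,0,.0215]-.014*uy]}
r0,c0,sc=150,300,12
im=cv2.resize(g["frame"][r0:r0+48,c0:c0+60],None,fx=sc,fy=sc,interpolation=cv2.INTER_CUBIC)[:,:,::-1].copy()
for n,P in pts.items():
    for u,v in proj(g,P):
        print(n,u.round(1),v.round(1)); cv2.circle(im,(int((u-c0+.5)*sc),int((v-r0+.5)*sc)),3,(0,0,255) if n=='slot' else (0,255,0),-1)
cv2.imwrite("pics/l2.png",im)
```

```text
slot 328.2 191.1
slot 331.8 191.9
slot 334.8 187.3
slot 331.3 186.5
bit 331.0 175.1
bit 333.7 171.1
bit 330.9 179.1
bit 333.4 175.5
collar 330.4 171.3
collar 334.8 165.2
```

View pics/l2.png

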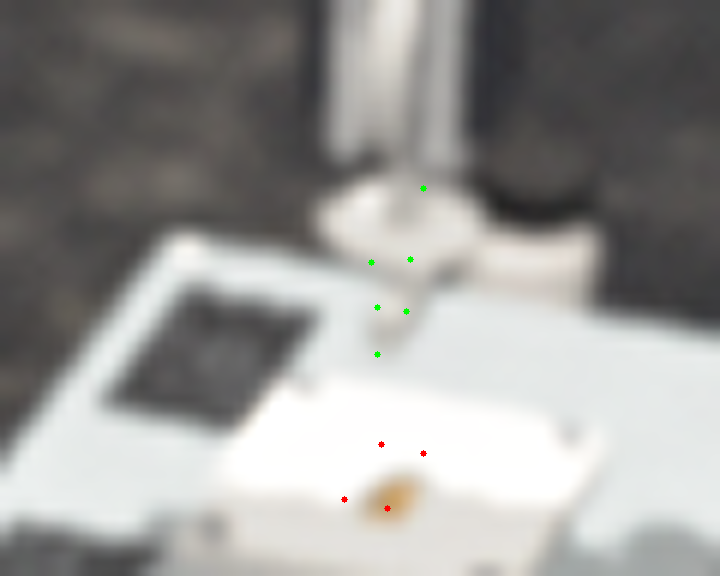

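The crop shows the key's collar centred at (398,222), where my projection puts it (397,225), so the scene camera and arm agree. The slot glint at (395,497) is the far inner wall, consistent with the slot at about (0.5513,-0.1415). I'll descend there gently.

>>> {"op": "carry_out", "data": {"moves": [-0.1,0.3,0,0,0,0,1,-0.1,0.3,-1,0,0,0,1,-0.1,0.3,-2,0,0,0,1,-0.1,0.3,-2.5,0,0,0,1,-0.1,0.3,-2.7,0,0,0,1,-0.1,0.3,-2.8,0,0,0,1,-0.1,0.3,-2.9,0,0,0,1,-0.1,0.3,-3.0,0,0,0,1,-0.1,0.3,-3.05,0,0,0,1,-0.1,0.3,-3.1,0,0,0,1,-0.1,0.3,-3.1,0,0,0,1]}}

```text
time: 6.45
position: [0.5511, -0.1381, 0.1024]
tool_rot: [[-0.262, 0.965, 0.0], [0.965, 0.262, -0.0], [-0.0, 0.0, -1.0]]
wrist_force: [-0.1, -0.5, -0.4]
grip_width: 0.0074
gripper_force: 58.8
```

>>> {"op": "carry_out", "data": {"moves": [0,0,0.4,0,0,0,1,0,-0.35,0.4,0,0,0,1,0,-0.35,0.4,0,0,0,1,0,-0.35,0.2,0,0,0,1,0,-0.35,0.1,0,0,0,1,0,-0.35,0,0,0,0,1,0,-0.35,-0.05,0,0,0,1,0,-0.35,-0.1,0,0,0,1,0,-0.35,-0.1,0,0,0,1]}}

```text
time: 7.35
position: [0.551, -0.1414, 0.1012]
tool_rot: [[-0.262, 0.965, -0.0], [0.965, 0.262, 0.0], [0.0, -0.0, -1.0]]
wrist_force: [-0.9, -1.0, -0.6]
grip_width: 0.007
gripper_force: 58.7
```

>>> {"op": "carry_out", "data": {"moves": [0,0,-0.05,0,0,0,1,0,0,-0.1,0,0,0,1,0,0,-0.15,0,0,0,1,0,0,-0.15,0,0,0,1]}}

```text
time: 7.75
position: [0.551, -0.1414, 0.0997]
tool_rot: [[-0.262, 0.965, -0.0], [0.965, 0.262, 0.0], [0.0, -0.0, -1.0]]
wrist_force: [-1.1, 0.5, -1.4]
grip_width: 0.0073
gripper_force: 58.8
```

>>> {"op": "carry_out", "data": {"moves": [0,0,-0.1,0,0,0,1,0,0,-0.15,0,0,0,1,0,0,-0.2,0,0,0,1,0,0,-0.25,0,0,0,1,0,0,-0.25,0,0,0,1]}}

```text
time: 8.25
position: [0.551, -0.1414, 0.0972]
tool_rot: [[-0.262, 0.965, -0.0], [0.965, 0.262, 0.0], [0.0, -0.0, -1.0]]
wrist_force: [0.4, 0.5, -1.8]
grip_width: 0.0075
gripper_force: 58.8
```

>>> {"op": "carry_out", "data": {"moves": [0,0,-0.05,0,0,0,1,0,0,-0.1,0,0,0,1,0,0,-0.15,0,0,0,1,0,0,-0.2,0,0,0,1,0,0,-0.2,0,0,0,1]}}

```text
time: 8.75
position: [0.551, -0.1415, 0.0952]
tool_rot: [[-0.262, 0.965, -0.0], [0.965, 0.262, 0.0], [0.0, -0.0, -1.0]]
wrist_force: [0.7, 1.4, -0.1]
grip_width: 0.0077
gripper_force: 58.8
```

>>> {"op": "carry_out", "data": {"moves": [0,0,-0.1,0,0,0,1,0,0,-0.2,0,0,0,1,0,0,-0.3,0,0,0,1,0,0,-0.4,0,0,0,1,0,0,-0.4,0,0,0,1]}}

```text
time: 9.25
position: [0.5509, -0.1414, 0.091]
tool_rot: [[-0.262, 0.965, -0.0], [0.965, 0.262, 0.0], [0.0, -0.0, -1.0]]
wrist_force: [0.0, 1.7, 0.1]
grip_width: 0.0072
gripper_force: 58.9
```

>>> {"op": "carry_out", "data": {"moves": [0,0,-0.1,0,0,0,1,0,0,-0.2,0,0,0,1,0,0,-0.3,0,0,0,1,0,0,-0.4,0,0,0,1,0,0,-0.5,0,0,0,1,0,0,-0.6,0,0,0,1,0,0,-0.65,0,0,0,1,0,0,-0.65,0,0,0,1]}}

```text
time: 10.05
position: [0.5509, -0.1414, 0.0846]
tool_rot: [[-0.262, 0.965, -0.0], [0.965, 0.262, 0.0], [0.0, -0.0, -1.0]]
wrist_force: [-1.5, 3.2, 0.4]
grip_width: 0.0073
gripper_force: 59.0
```

>>> {"op": "carry_out", "data": {"moves": [0,0.03,-0.05,0,0,0,1,0,0.03,-0.1,0,0,0,1,0,0.03,-0.13,0,0,0,1,0,0.03,-0.13,0,0,0,1]}}

```text
time: 10.45
position: [0.551, -0.1413, 0.0835]
tool_rot: [[-0.262, 0.965, 0.0], [0.965, 0.262, -0.0], [-0.0, 0.0, -1.0]]
wrist_force: [-0.5, 1.9, 0.3]
grip_width: 0.0072
gripper_force: 59.0
```

>>> {"op": "carry_out", "data": {"moves": [0,0.03,-0.03,0,0,0,1,0,0.03,-0.06,0,0,0,1,0,0.03,-0.06,0,0,0,1]}}

```text
time: 10.75
position: [0.5511, -0.1412, 0.0833]
tool_rot: [[-0.262, 0.965, 0.0], [0.965, 0.262, -0.001], [-0.001, -0.0, -1.0]]
wrist_force: [-2.5, 1.6, 3.6]
grip_width: 0.0071
gripper_force: 59.6
```

>>> {"op": "carry_out", "data": {"moves": [0,0,0,0,0,-0.1,1,0,0,0,0,0,-0.2,1,0,0,0,0,0,-0.3,1,0,0,0,0,0,-0.4,1,0,0,0,0,0,-0.5,1,0,0,0,0,0,-0.5,1]}}

```text
time: 11.35
position: [0.5508, -0.1411, 0.0833]
tool_rot: [[0.234, 0.972, -0.001], [0.972, -0.234, -0.0], [-0.001, -0.001, -1.0]]
wrist_force: [-3.4, 1.8, 6.3]
grip_width: 0.0072
gripper_force: 59.8
```

```bash
cat > st.py <<'E'
from plant import bot; import numpy as np
s=bot.observe(); R=s["tool_rot"]; print(s["time"],s["position"].round(4),"yaw y",np.arctan2(R[1,1],R[0,1]).round(4),"F",s["wrist_force"].round(2),"M",s["torque"].round(3),s["joint_pos"][5].round(3))
E
python3 st.py
```

```text
11.35 [ 0.5508 -0.1411  0.0833] yaw y -0.2362 F [-3.45  1.78  6.32] M [0.342 0.745 0.083] -0.213
```

>>> {"op": "carry_out", "data": {"moves": [0,0,0.02,0,0,-0.1,1,0,0,0.02,0,0,-0.2,1,0,0,0.02,0,0,-0.3,1,0,0,0.02,0,0,-0.4,1,0,0,0.02,0,0,-0.5,1,0,0,0.02,0,0,-0.6,1,0,0,0.02,0,0,-0.7,1,0,0,0.02,0,0,-0.7,1]}}

```text
time: 12.15
position: [0.5505, -0.1409, 0.0833]
tool_rot: [[0.805, 0.593, -0.002], [0.593, -0.805, 0.0], [-0.001, -0.001, -1.0]]
wrist_force: [-5.0, 2.6, 5.6]
grip_width: 0.0073
gripper_force: 59.8
```

```bash
python3 st.py
```

```text
12.15 [ 0.5505 -0.1409  0.0833] yaw y -0.9362 F [-5.03  2.57  5.57] M [0.352 0.869 0.056] 0.487
```

>>> {"op": "carry_out", "data": {"moves": [-0.03,0,0,0,0,-0.05,1,-0.03,0.02,0,0,0,-0.1,1,-0.03,0.02,0,0,0,-0.15,1,-0.03,0.02,0,0,0,-0.18,1,-0.03,0.02,0,0,0,-0.18,1]}}

```text
time: 12.65
position: [0.5504, -0.1407, 0.0833]
tool_rot: [[0.898, 0.44, -0.001], [0.44, -0.898, -0.0], [-0.001, -0.0, -1.0]]
wrist_force: [-4.0, 2.1, 4.5]
grip_width: 0.0072
gripper_force: 59.7
```

```bash
python3 st.py
```

```text
12.65 [ 0.5504 -0.1407  0.0833] yaw y -1.115 F [-4.03  2.06  4.47] M [0.395 0.697 0.099] 0.666
```

>>> {"op": "carry_out", "data": {"moves": [0,0,0,0,0,-0.02,1,0,0,0,0,0,-0.04,1,0,0,0,0,0,-0.04,1]}}

```text
time: 12.95
position: [0.5504, -0.1407, 0.0833]
tool_rot: [[0.915, 0.404, -0.001], [0.404, -0.915, -0.0], [-0.001, -0.0, -1.0]]
wrist_force: [-4.3, 1.9, 5.9]
grip_width: 0.0072
gripper_force: 59.7
```

```bash
python3 st.py
```

```text
12.95 [ 0.5504 -0.1407  0.0833] yaw y -1.1548 F [-4.3   1.87  5.91] M [0.374 0.76  0.071] 0.705
```

>>> {"op": "carry_out", "data": {"moves": [0,0,0,0,0,-0.02,1,0,0,0,0,0,-0.04,1,0,0,0,0,0,-0.04,1]}}

```text
time: 13.25
position: [0.5504, -0.1407, 0.0833]
tool_rot: [[0.93, 0.368, -0.001], [0.368, -0.93, -0.0], [-0.001, -0.0, -1.0]]
wrist_force: [-4.1, 2.2, 4.9]
grip_width: 0.0073
gripper_force: 59.8
```

```bash
python3 st.py
```

```text
13.25 [ 0.5504 -0.1407  0.0833] yaw y -1.1944 F [-4.06  2.19  4.93] M [0.378 0.813 0.164] 0.745
```

>>> {"op": "carry_out", "data": {"moves": [0,0,0,0,0,-0.015,1,0,0,0,0,0,-0.03,1,0,0,0,0,0,-0.03,1]}}

```text
time: 13.55
position: [0.5504, -0.1407, 0.0833]
tool_rot: [[0.94, 0.34, -0.001], [0.34, -0.94, -0.0], [-0.001, -0.0, -1.0]]
wrist_force: [-4.0, 1.8, 5.2]
grip_width: 0.0074
gripper_force: 59.9
```

```bash
python3 st.py
```

```text
13.55 [ 0.5504 -0.1407  0.0833] yaw y -1.2237 F [-4.01  1.78  5.19] M [0.372 0.757 0.356] 0.775
```

The torque rose to 0.36 N·m, so this is the stop. Now turning back home.

>>> {"op": "carry_out", "data": {"moves": [0,0,0,0,0,0.1,1,0,0,0,0,0,0.22,1,0,0,0,0,0,0.34,1,0,0,0,0,0,0.46,1,0,0,0,0,0,0.58,1,0,0,0,0,0,0.7,1,0,0,0,0,0,0.82,1,0,0,0,0,0,0.94,1,0,0,0,0,0,1.06,1,0,0,0,0,0,1.18,1,0,0,0,0,0,1.3,1,0,0,0,0,0,1.3,1]}}

```text
time: 14.75
position: [0.5507, -0.1409, 0.0833]
tool_rot: [[-0.075, 0.997, 0.0], [0.997, 0.075, -0.0], [-0.0, -0.0, -1.0]]
wrist_force: [-3.4, 1.3, 3.7]
grip_width: 0.0075
gripper_force: 59.5
```

```bash
python3 st.py
```

```text
14.75 [ 0.5507 -0.1409  0.0833] yaw y 0.0747 F [-3.44  1.35  3.73] M [0.189 0.487 0.036] -0.524
```

>>> {"op": "carry_out", "data": {"moves": [0,0,0,0,0,0.1,1,0,0,0,0,0,0.2,1,0,0,0,0,0,0.24,1,0,0,0,0,0,0.24,1]}}

```text
time: 15.15
position: [0.5509, -0.1409, 0.0833]
tool_rot: [[-0.308, 0.952, 0.0], [0.952, 0.308, -0.001], [-0.001, 0.0, -1.0]]
wrist_force: [-2.6, -0.1, 4.5]
grip_width: 0.0072
gripper_force: 59.5
```

```bash
python3 st.py
```

```text
15.15 [ 0.5509 -0.1409  0.0833] yaw y 0.3126 F [-2.57 -0.05  4.5 ] M [ 0.175  0.474 -0.013] -0.762
```

>>> {"op": "carry_out", "data": {"moves": [0,0,0,0,0,0.03,1,0,0,0,0,0,0.07,1,0,0,0,0,0,0.07,1]}}

```text
time: 15.45
position: [0.5509, -0.1409, 0.0833]
tool_rot: [[-0.375, 0.927, 0.0], [0.927, 0.375, -0.0], [-0.001, 0.0, -1.0]]
wrist_force: [-1.9, 0.3, 4.3]
grip_width: 0.0074
gripper_force: 59.6
```

```bash
python3 st.py
```

```text
15.45 [ 0.5509 -0.1409  0.0833] yaw y 0.3844 F [-1.88  0.3   4.31] M [ 0.069  0.406 -0.072] -0.834
```

>>> {"op": "carry_out", "data": {"moves": [0,0,0,0,0,0.02,1,0,0,0,0,0,0.04,1,0,0,0,0,0,0.04,1]}}

```text
time: 15.75
position: [0.5509, -0.1409, 0.0833]
tool_rot: [[-0.412, 0.911, 0.0], [0.911, 0.412, -0.0], [-0.001, 0.0, -1.0]]
wrist_force: [-2.0, 0.2, 4.3]
grip_width: 0.0071
gripper_force: 59.7
```

```bash
python3 st.py
```

```text
15.75 [ 0.5509 -0.1409  0.0833] yaw y 0.425 F [-2.03  0.2   4.27] M [-0.012  0.421 -0.138] -0.875
```

>>> {"op": "carry_out", "data": {"moves": [0,0,0,0,0,0.015,1,0,0,0,0,0,0.03,1,0,0,0,0,0,0.03,1]}}

```text
time: 16.05
position: [0.5509, -0.1409, 0.0833]
tool_rot: [[-0.439, 0.898, 0.0], [0.898, 0.439, -0.0], [-0.0, 0.0, -1.0]]
wrist_force: [-2.4, -0.2, 4.9]
grip_width: 0.0074
gripper_force: 59.7
```

```bash
python3 st.py
```

```text
16.05 [ 0.5509 -0.1409  0.0833] yaw y 0.4547 F [-2.42 -0.19  4.86] M [-0.028  0.435 -0.335] -0.904
```

Home stop is confirmed at -0.34 N·m. I'm re-centring the key to yaw 0.265 and drawing it out.

>>> {"op": "carry_out", "data": {"moves": [0,0,0,0,0,-0.1,1,0,0,0,0,0,-0.19,1,0,0,0,0,0,-0.19,1,0,0,0.1,0,0,-0.19,1,0,0,0.2,0,0,-0.19,1,0,0,0.4,0,0,-0.19,1,0,0,0.4,0,0,-0.19,1]}}

```text
time: 16.75
position: [0.5507, -0.1406, 0.087]
tool_rot: [[-0.262, 0.965, -0.0], [0.965, 0.262, 0.0], [0.0, -0.0, -1.0]]
wrist_force: [0.1, 0.5, -0.5]
grip_width: 0.0072
gripper_force: 58.8
```

```bash
python3 st.py
```

```text
16.75 [ 0.5507 -0.1406  0.087 ] yaw y 0.2655 F [ 0.14  0.5  -0.46] M [-0.016  0.014  0.042] -0.715
```

No load. Continuing straight up.

>>> {"op": "carry_out", "data": {"moves": [0,0,0.2,0,0,0,1,0,0,0.4,0,0,0,1,0,0,0.6,0,0,0,1,0,0,0.8,0,0,0,1,0,0,0.8,0,0,0,1]}}

```text
time: 17.25
position: [0.551, -0.1408, 0.0956]
tool_rot: [[-0.262, 0.965, 0.001], [0.965, 0.262, -0.0], [-0.001, 0.001, -1.0]]
wrist_force: [-0.5, -0.8, -1.6]
grip_width: 0.0072
gripper_force: 58.8
```

>>> {"op": "carry_out", "data": {"moves": [0,0,0.3,0,0,0,1,0,0,0.6,0,0,0,1,0,0,0.9,0,0,0,1,0,0,1.2,0,0,0,1,0,0,2,0,0,0,1,0,0,3.5,0,0,0,1,0,0,5,0,0,0,1,0,0,5,0,0,0,1]}}

```text
time: 18.05
position: [0.5527, -0.1416, 0.1489]
tool_rot: [[-0.262, 0.965, 0.006], [0.965, 0.262, -0.003], [-0.004, 0.005, -1.0]]
wrist_force: [0.8, 0.7, -0.1]
grip_width: 0.0072
gripper_force: 58.8
```

```bash
python3 st.py
```

```text
18.05 [ 0.5527 -0.1416  0.1489] yaw y 0.2651 F [ 0.75  0.7  -0.14] M [-0.01  -0.    -0.006] -0.715
```

>>> {"op": "carry_out", "data": {"moves": [-1.5,4.5,0,0,0,-0.04,1,-3,9,0,0,0,-0.08,1,-4.5,13.5,0,0,0,-0.12,1,-6,18,0,0,0,-0.16,1,-7.5,22.5,0,0,0,-0.2,1,-9,27,0,0,0,-0.234,1,-9.6,30,0,0,0,-0.234,1,-9.6,30,-2,0,0,-0.234,1,-9.6,30,-4.5,0,0,-0.234,1,-9.6,30,-4.5,0,0,-0.234,1,-9.6,30,-4.5,0,0,-0.234,1,-9.6,30,-4.5,0,0,-0.234,1]}}

```text
time: 19.25
position: [0.4558, 0.1592, 0.1015]
tool_rot: [[-0.03, 1.0, 0.002], [1.0, 0.03, 0.0], [0.0, 0.002, -1.0]]
wrist_force: [0.3, 0.4, 0.2]
grip_width: 0.0072
gripper_force: 58.7
```

>>> {"op": "carry_out", "data": {"moves": [0,0,0,0,0,0,1,0,0,0,0,0,0,1]}}

```text
time: 19.45
position: [0.4554, 0.1592, 0.1011]
tool_rot: [[-0.031, 1.0, 0.002], [1.0, 0.031, 0.0], [0.0, 0.002, -1.0]]
wrist_force: [0.6, -0.1, -0.4]
grip_width: 0.0074
gripper_force: 58.7
```

```bash
python3 st.py
```

```text
19.45 [0.4554 0.1592 0.1011] yaw y 0.0306 F [ 0.64 -0.09 -0.43] M [-0.01   0.002  0.027] 0.07
```

>>> {"op": "carry_out", "data": {"moves": [0,0,-2,0,0,0,1,0,0,-3.3,0,0,0,1,0,0,-3.6,0,0,0,1,0,0,-3.9,0,0,0,1,0,0,-4.2,0,0,0,1,0,0,-4.5,0,0,0,1,0,0,-4.5,0,0,0,1]}}

```text
time: 20.15
position: [0.4547, 0.1593, 0.055]
tool_rot: [[-0.031, 1.0, -0.0], [1.0, 0.031, -0.0], [0.0, -0.0, -1.0]]
wrist_force: [0.4, 0.4, -0.8]
grip_width: 0.0074
gripper_force: 58.8
```

>>> {"op": "carry_out", "data": {"moves": [0,0,-0.3,0,0,0,1,0,0,-0.6,0,0,0,1,0,0,-0.9,0,0,0,1,0,0,-1.1,0,0,0,1,0,0,-1.18,0,0,0,1,0,0,-1.22,0,0,0,1,0,0,-1.22,0,0,0,1]}}

```text
time: 20.85
position: [0.4545, 0.1593, 0.0433]
tool_rot: [[-0.031, 1.0, -0.001], [1.0, 0.031, -0.0], [-0.0, -0.001, -1.0]]
wrist_force: [-2.9, -1.8, 4.5]
grip_width: 0.0073
gripper_force: 59.8
```

>>> {"op": "carry_out", "data": {"moves": [0,0,0.03,0,0,0,1,0,0,0.03,0,0,0,0.6,0,0,0.03,0,0,0,0.3,0,0,0.03,0,0,0,0,0,0,0.03,0,0,0,-0.3,0,0,0.03,0,0,0,-0.3,0,0,0.03,0,0,0,-0.3]}}

```text
time: 21.55
position: [0.4547, 0.1593, 0.0432]
tool_rot: [[-0.031, 1.0, -0.0], [1.0, 0.031, -0.0], [-0.0, -0.0, -1.0]]
wrist_force: [-1.2, 0.1, 0.3]
grip_width: 0.0558
gripper_force: 0.0
```

>>> {"op": "carry_out", "data": {"moves": [0,0,1,0,0,0,-0.3,0,0,3,0,0,0,-0.3,0,0,6,0,0,0,-0.3,0,0,10,0,0,0,-0.3,0,-4,14,0,0,0,-0.3,0,-8,16,0,0,0,-0.3,0,-8,16,0,0,0,-0.3,0,-8,16,0,0,0,-0.3]}}

```text
time: 22.35
position: [0.4551, 0.0787, 0.2044]
tool_rot: [[-0.029, 1.0, 0.002], [1.0, 0.029, 0.0], [0.0, 0.002, -1.0]]
wrist_force: [-0.1, -0.1, -0.0]
grip_width: 0.0555
gripper_force: 0.0
```

```bash
python3 st.py
python3 - <<'E'
from h import *
g=grab("scene"); save(g,"s2.png",(150,400,180,420),2.4)
D=cloud(g); b=D[270:320,260:295].reshape(-1,3); b=b[(b[:,2]>.045)&(b[:,2]<.085)]
print(len(b),b.mean(0).round(4),np.percentile(b,[2,50,98],axis=0).round(4))
E
```

```text
22.35 [0.4551 0.0787 0.2044] yaw y 0.0289 F [-0.1  -0.11 -0.02] M [-0.033 -0.004  0.01 ] -0.104
267 [0.4513 0.1615 0.0658] [[0.4488 0.1434 0.0473]
 [0.4504 0.1621 0.0667]
 [0.4571 0.1756 0.0797]]
```

View pics/s2.png

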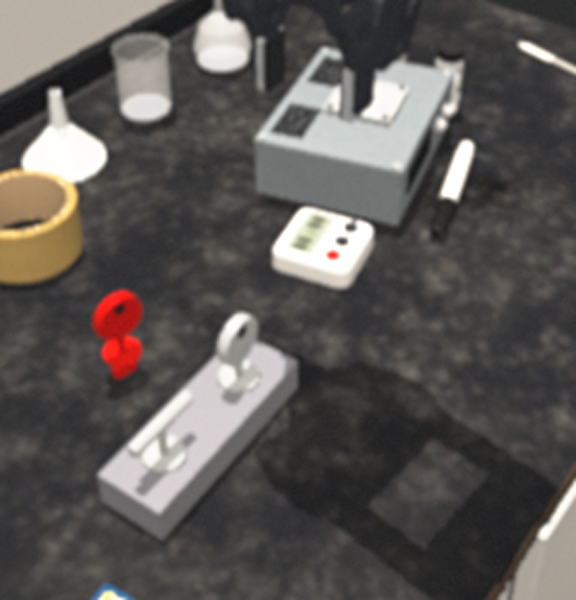

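The key stands upright and seated in its pocket, with its bow at (238,340) and the same height as before. The T key (165,430), the red look-alike and the other things are where they were, and the gripper is clear.

```bash
python3 -c "
from plant import bot; print(bot.close_job())"
```

```text
the job is handed in; nothing more can be done
None
```

The interlock was reset: the key was turned clockwise to the stop and back fully home, then drawn out and stood seated and upright in its own pocket. The job was handed in at about 22 s.

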